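# Seat a lens tube in the inspection cradle and hold it down

## Task

Take the long lens tube from the storage rest and lower it gently into the two V-blocks of the inspection cradle, clear of the sprung end stop, so that it settles in both Vs. Then slide it along the Vs until it bears on the sprung plunger and pushes it in part of the way, without ramming it (it is delicate and solid once fully in), and last bring the hold-down arm over and lower it gently (do not let it slam) so that its own weight holds the tube down. Let go, and leave the other things on the bench alone.

Things in the scene. Friction and masses are not known exactly. Their poses are not given: they have to be found in the camera images.
- shaft: the workpiece: a plain round satin-aluminium lens tube with dark bores, 30 mm in diameter and 200 mm long, 0.25 to 0.47 kg, lying in one of the two grooves of the storage rest; origin at its middle on its axis, x along its axis (either end may lead). Its axis lies 45 mm above the table at the start
- roller: a shorter, thinner aluminium tube, 22 mm in diameter and 130 mm long, lying in the other groove of the rest, parallel, 76 mm beside the long one; not to be disturbed; origin at its middle
- rest: black plastic storage rest, 170 x 140 mm, fixed; origin at the centre of its underside on the table. Two grooves along its x at y = +38 and -38 mm, formed by notched ribs only at x = +55 and -55 mm (16 mm wide, up to 42 mm high), so between the ribs a tube can be gripped freely, above a base plate 10 mm high
- fixture: the inspection cradle, fixed; origin on the table, z up, y along the Vs. Steel base 90 mm wide in x, y = -80 to +165 mm, 15 mm high, with two 90 degree V-blocks 20 mm thick at y = -60 and +60 mm, 77 mm high, Vs 56 mm wide at the top, free space between them. End stop at the +y end; the -y end is open, so the tube's end can be pushed from there. Post of the hold-down arm at x = +50, y = +60 mm
- vee_axis (a point): point on the axis of the Vs, midway between the V-blocks (cradle frame x = 0, y = 0, z = 70 mm): where the axis of a seated tube lies; axes as the cradle's. With the tube's middle 20 mm to -y of this point it rests on both Vs and its end is clear of the plunger by 12 to 42 mm
- stop: the end stop (origin and axes those of the cradle): dark steel bracket, y = +145 to +165 mm, 90 mm high, with a set screw that carries a sprung brass plunger, 10 mm in diameter, on the axis of the Vs, pointing to -y
- stop_face (a point): middle of the bracket's face (cradle frame y = +145 mm, z = 70 mm). The plunger's free tip is 23 to 53 mm to -y of it, as the last user set the screw: not measured, to be felt; delicate. The plunger yields 4 mm: 1.5 N to start, 5.5 N at full depth, then solid. Sliding the tube in the Vs alone takes a steady 1 to 6 N; friction then keeps it against the plunger
- clamp (a joint): angle of the hold-down arm: 0 when level, its pad just on a seated tube; grows as it is raised, 1.57 upright; starts open at 1.65 to 1.85. Hinge along the cradle's y at x = +50, z = 98 mm in its frame. Level, the arm points to -x; 135 mm from hinge to handle bar. Friction holds it within about 0.25 rad of upright; below that it falls by its own weight (0.3 kg)
- clamp_pad: the rubber pad under the hold-down arm, 24 x 16 mm, 50 mm from the hinge, over the V at y = +60 mm; origin at the middle of its pressing face
- handle (a point): the grip point of the hold-down arm: on the axis of a round steel bar 12 mm in diameter which is parallel to the cradle's y and stands out 56 mm from the +y side of the arm; the point lies 32 mm from the arm's side, at y = +98 mm in the cradle's frame. Pinched lightly from above, across the bar, the bar can turn between the fingers while the arm swings
- objective: microscope objective standing on the bench, 34 mm in diameter, 48 mm high; bystander; origin at the centre of its underside
- bottle: white bottle, 52 mm in diameter, 120 mm high; bystander; origin at the centre of its underside
- driver: screwdriver, 170 mm long, lying on the bench; bystander; origin under its middle
- dish: shallow glass dish, 84 mm in diameter, 16 mm high; bystander; origin at the centre of its underside
Not all that is in view belongs to the job. What is shaped like the shaft but blue, purple or yellow is not meant.

How it is judged:
By the outcome, as a careful person would: the job done as asked, in the order asked, and still so for the second after the job is handed in, with the robot touching nothing.
It also fails if it takes over 72 s, if anything falls off the work surface, if the arm or the gripper's body presses on something with over 40 N, if the wrist force passes 120 N, or if a joint passes its speed limit or range.

## Robot

A 6-joint arm with a two-finger parallel gripper is mounted at the origin on the work surface. World frame = base frame: x ahead of the robot, y to its left, z up, the work surface at z = 0. Lengths are in m, angles in rad, forces in N, time in s.
With the tool pointing down it reaches from about 0.275 to 0.825 m from the base axis. Payload 4.9 kg.
Tool frame: the origin (TCP) lies midway between the tips of the shut fingers; the grasp point (between the pads) lies 19 mm behind it (bot.grip_depth is the distance from the TCP to the grasp point, in m); z points along the fingers, y is the line along which they close (so a half turn about z gives the same grasp; the last joint's range is limited). The gripper opens to 85 mm and grips with 20 to 120 N. Pads are 22 mm wide; open, the fingers measure 114 mm over their backs; the gripper's body (76 mm by 85 mm) begins 54 mm behind the grasp point. The pads swing forward as they close: fully open they stand 13 mm farther back than shut.
Start: joints at [-1.37, 0.326, -0.193, 1.052, 0, 1.437], TCP at [0.181, -0.519, 0.231] pointing down, gripper open.
Joint ranges: [-2.65, 2.65], [-0.97, 1.79], [-1.3, 1.35], [-1.93, 2.1], [-1.47, 1.37], [-3.14, 3.14]. Speed limits (rad/s): [2.57, 2.57, 3.14, 3.14, 3.14, 3.14].

## Interface

Orientations are given as a unit quaternion [w, x, y, z].
In Python, from cell import bot gives the robot as it stands. Calls block until the motion is done:
- bot.move_pose(position, orientation): joint-space move of the TCP to a pose.
- bot.move_linear(position, speed=0.15, rotation=None, until_force=None): straight line of the TCP; rotation=None keeps the orientation; speed is the mean speed in m/s. With until_force (N) it stops when the force on the tool has changed by that much, and returns True; else False.
- bot.goto_joints(angles): joint-space move.
- bot.set_gripper(opening, grasp_force=None): opening from 0.0 (shut) to 1.0 (fully open); grasp_force is the grip in N (None keeps the last); returns when the fingers have stopped.
- bot.wait(seconds).
- bot.solve_ik(position, orientation): joint angles nearest the present ones, or None.
- bot.camera(name): name is "scene" or "top" or "wrist"; returns the picture (384x512x3 uint8, red, green, blue); there is no depth.
- bot.calibration(name): a dict with "mtx" (3x3 intrinsics, pixels), "k1" (the pictures are not rectified: a ray, as slopes to the right and down, at radius r is drawn at 1 + k1 r^2 times it, then the intrinsics apply), "extrinsics" (4x4, takes a point from world to camera coordinates); the wrist camera has in their place "hand_eye" (4x4, takes a point from camera to tool coordinates, whose origin is the TCP and whose axes are the flange's). Camera axes: x right, y down, z forward; pixel columns grow to the right and rows downward; lengths in m; the calibration is good to about 2 mm. A picture is of the moment at which its call begins: read the wrist's pose just before it. calibration takes no time and is no camera call.
A pose or a line that the arm cannot do raises bot.PlanningError and nothing moves.
- bot.close_job(): hands the job in; it is judged then, once.
Trained networks look in the newest picture that a camera, given by its name, has taken for a name from the list of things; names that differ only in an ending like _2 or _b are one class to them, and where a whole thing is asked for, a point or a joint stands for the part that bears it (a point fixed in the world has none). Each returns a list of dicts, best first, with "confidence" (0 to 1); they miss things now and then, are a little off and sometimes report something else, mostly with a low value. They report only what shows in the picture. A call takes as long as a camera call. They do not tell look-alikes from the thing itself.
- bot.search_frame(camera, thing): "bbox" ([left, top, width, height] in pixels, round what is visible of it).
Readings, each from a call of its own:
- bot.read_clock(): time.
- bot.read_joint_positions(): joint angles.
- bot.read_joint_vel(): joint speeds.
- bot.read_joint_efforts(): joint torques, N m.
- bot.read_position(): TCP position.
- bot.read_tool_rot(): TCP orientation.
- bot.read_ft_force(): force on the tool from outside, world axes, zero at the start.
- bot.read_moment(): the same for the moment, N m.
- bot.read_gripper_width(): opening from 0.0 (shut) to 1.0 (fully open).
- bot.read_finger_force(): force on a finger pad.
Only numpy, scipy, OpenCV 4.12 (cv2) and the standard library are available. Lean on these libraries where they do the work, as an engineer would, in place of code of your own. Each camera call takes 0.05 s, during which the arm holds its last target. There are 200 camera calls.

## Working session

There is one attempt and no reset: what is moved stays moved. The work goes in short steps, each a Python script; the robot and the scene stay as the last script left them, time stands still between calls to the robot, and variables do not carry over. Pictures are saved under pics/ and viewed, at most 10 in all, crops included, and the job is handed in when it is done.

```bash
mkdir -p pics; ls; python3 - <<'E'
from cell import bot
import cv2,numpy as np
for c in ["scene","top"]:
    im=bot.camera(c); cv2.imwrite(f"pics/{c}0.png",cv2.cvtColor(im,cv2.COLOR_RGB2BGR))
    print(c,{k:np.round(v,4).tolist() for k,v in bot.calibration(c).items()})
    for t in ["shaft","roller","rest","fixture","stop","clamp","handle","clamp_pad","objective","bottle","driver","dish"]:
        try: print(t,[(np.round(d["bbox"]).tolist(),round(d["confidence"],2)) for d in bot.search_frame(c,t)][:3])
        except Exception as e: print(t,e)
print({k:np.round(v,4).tolist() for k,v in bot.calibration("wrist").items()}, bot.grip_depth,bot.read_clock())
a=cv2.imread("pics/scene0.png");b=cv2.imread("pics/top0.png")
E
```

```text
pics
scene {'mtx': [[394.461, 0.0, 260.7958], [0.0, 394.461, 189.1785], [0.0, 0.0, 1.0]], 'k1': -0.134, 'extrinsics': [[0.4832, 0.8753, 0.0191, -0.1997], [0.5141, -0.266, -0.8155, -0.229], [-0.7087, 0.4038, -0.5785, 1.5389], [0.0, 0.0, 0.0, 1.0]]}
shaft [([201.0, 186.0, 28.0, 52.0], 0.81), ([132.0, 174.0, 65.0, 19.0], 0.73), ([74.0, 196.0, 38.0, 44.0], 0.72)]
roller [([182.0, 202.0, 12.0, 37.0], 0.63)]
rest [([172.0, 200.0, 62.0, 53.0], 0.94)]
fixture [([268.0, 133.0, 91.0, 80.0], 0.64)]
stop [([332.0, 157.0, 24.0, 28.0], 0.82), ([268.0, 127.0, 89.0, 84.0], 0.21)]
clamp [([326.0, 129.0, 31.0, 47.0], 0.85)]
handle [([327.0, 128.0, 28.0, 46.0], 0.88)]
clamp_pad [([183.0, 202.0, 8.0, 38.0], 0.23)]
objective [([234.0, 175.0, 16.0, 15.0], 0.63)]
bottle [([293.0, 224.0, 20.0, 42.0], 0.71)]
driver [([368.0, 219.0, 33.0, 35.0], 0.67), ([202.0, 185.0, 27.0, 53.0], 0.52)]
dish [([338.0, 140.0, 12.0, 8.0], 0.55)]
top {'mtx': [[359.1026, 0.0, 257.6933], [0.0, 359.1026, 194.134], [0.0, 0.0, 1.0]], 'k1': -0.0477, 'extrinsics': [[0.0123, -0.9995, 0.0294, -0.0883], [-0.9951, -0.0151, -0.0975, 0.5354
[... 206 characters left out ...]
38.0], 0.8), ([161.0, 165.0, 79.0, 47.0], 0.63)]
rest [([161.0, 166.0, 79.0, 45.0], 0.69), ([280.0, 176.0, 44.0, 52.0], 0.58)]
fixture [([158.0, 164.0, 84.0, 49.0], 0.81)]
stop [([162.0, 189.0, 17.0, 13.0], 0.7)]
clamp [([175.0, 164.0, 28.0, 21.0], 0.72)]
handle [([171.0, 168.0, 30.0, 12.0], 0.62)]
clamp_pad []
objective [([247.0, 231.0, 9.0, 8.0], 0.49)]
bottle [([247.0, 126.0, 13.0, 21.0], 0.57)]
driver []
dish [([116.0, 237.0, 25.0, 19.0], 0.7)]
{'mtx': [[280.1606, 0.0, 259.8492], [0.0, 280.1606, 189.9897], [0.0, 0.0, 1.0]], 'k1': -0.0555, 'hand_eye': [[-0.0002, -0.9554, -0.2954, 0.0752], [1.0, 0.0003, -0.0014, 0.0004], [0.0014, -0.2954, 0.9554, -0.1427], [0.0, 0.0, 0.0, 1.0]]} 0.0187 1.3
```

View pics/top0.png

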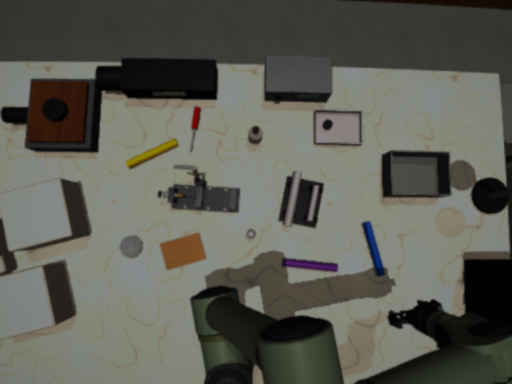

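View pics/scene0.png

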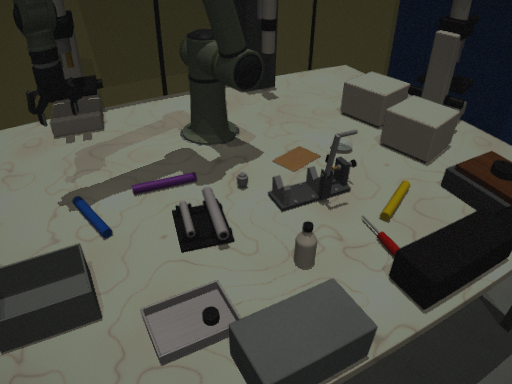

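The top view shows the rest at about (302,201), with the long tube running (297,172)–(290,226). The cradle is at about (203,198), with its stop at the left end (165,195) and the raised clamp at (195,175).

```bash
cat > h.py <<'E'
from cell import bot
import cv2,numpy as np
from scipy.spatial.transform import Rotation as R
def toolR(yaw,tilt=0):  # tool z down; tool y (closing) at world angle yaw; 
    y=np.array([np.cos(yaw),np.sin(yaw),0]);z=np.array([0,0,-1.]);x=np.cross(y,z)
    return R.from_matrix(np.c_[x,y,z])
def quat(r): q=r.as_quat(); return [q[3],q[0],q[1],q[2]]
def rot(): q=bot.read_tool_rot(); return R.from_quat([q[1],q[2],q[3],q[0]])
def ext(name):
    c=bot.calibration(name)
    if name!="wrist": return np.array(c["extrinsics"])
    T=np.eye(4);T[:3,:3]=rot().as_matrix();T[:3,3]=bot.read_position()
    return np.linalg.inv(T@np.array(c["hand_eye"]))
def unproj(name,uv,z,E=None):
    c=bot.calibration(name);E=ext(name) if E is None else E
    uv=np.atleast_2d(np.array(uv,float))
    p=cv2.undistortPoints(uv[:,None],np.array(c["mtx"]),np.array([c["k1"],0,0,0,0.]),None,None,None,(cv2.TERM_CRITERIA_EPS|cv2.TERM_CRITERIA_COUNT,50,1e-9))[:,0]
    d=np.c_[p,np.ones(len(p))]@E[:3,:3]; o=-E[:3,:3].T@E[:3,3]
    z=np.broadcast_to(z,len(p))
    return o+d*((z-o[2])/d[:,2])[:,None]
def proj(name,P,E):
    c=bot.calibration(name)
    return cv2.projectPoints(np.atleast_2d(np.array(P,float)),cv2.Rodrigues(E[:3,:3])[0],E[:3,3],np.array(c["mtx"]),np.array([c["k1"],0,0,0,0.]))[0][:,0]
def snap(name,fn):
    E=ext(name);im=bot.camera(name);cv2.imwrite(fn,cv2.cvtColor(im,cv2.COLOR_RGB2BGR));np.save(fn+".npy",E);return im,E
E
python3 - <<'E'
from h import *
print(rot().as_matrix().round(3).tolist())
print("shaft",unproj("top",[[297,172],[290,226]],0.045).round(3).tolist())
print("roller",unproj("top",[[316,186],[311,220]],0.045).round(3).tolist())
print("fix",unproj("top",[[240,200],[175,195]],0.07).round(3).tolist())
print("base corners",unproj("top",[[239,212],[240,187],[172,208]],0.015).round(3).tolist())
s=unproj("top",[[293.5,199]],0.045)[0]; f=unproj("top",[[205,198]],0.05)[0]
for n,t,h in(("rest",s,.33),("fix",f,.36)):
    for yaw in(np.pi/2,-np.pi/2):
        q=quat(toolR(yaw)); p=np.array([t[0],t[1],h])-[0.0,0,0]
        print(n,yaw,bot.solve_ik(p.tolist(),q))
# view: tool x dir
q=quat(toolR(-np.pi/2)); print(toolR(-np.pi/2).as_matrix().tolist())
E
```

```text
[[0.944, 0.329, 0.0], [0.329, -0.944, 0.0], [0.0, -0.0, -1.0]]Traceback (most recent call last):
  File "<stdin>", line 3, in <module>
  File "h.py", line 17, in unproj
    p=cv2.undistortPoints(uv[:,None],np.array(c["mtx"]),np.array([c["k1"],0,0,0,0.]),None,None,None,(cv2.TERM_CRITERIA_EPS|cv2.TERM_CRITERIA_COUNT,50,1e-9))[:,0]
      ~~~~~~~~~~~~~~~~~~~^^^^^^^^^^^^^^^^^^^^^^^^^^^^^^^^^^^^^^^^^^^^^^^^^^^^^^^^^^^^^^^^^^^^^^^^^^^^^^^^^^^^^^^^^^^^^^^^^^^^^^^^^^^^^^^^^^^^^^^^^^^^^^^^^^^
cv2.error: OpenCV(4.12.0) :-1: error: (-5:Bad argument) in function 'undistortPoints'
> Overload resolution failed:
>  - undistortPoints() takes at most 6 arguments (7 given)
>  - undistortPoints() takes at most 6 arguments (7 given)
```

```bash
sed -i 's/cv2.undistortPoints(/cv2.undistortPointsIter(/; s/,None,None,None,(cv2/,None,None,(cv2/' h.py
python3 - <<'E'
from h import *
print("shaft",unproj("top",[[297,172],[290,226]],0.045).round(3).tolist())
print("roller",unproj("top",[[316,186],[311,220]],0.045).round(3).tolist())
print("base corners",unproj("top",[[239,212],[240,187],[172,208]],0.015).round(3).tolist())
s=unproj("top",[[293.5,199]],0.045)[0]; f=unproj("top",[[205,198]],0.05)[0]
print(s,f)
q=quat(toolR(-np.pi/2))
bot.move_pose([s[0]+.04,s[1],.28],q)
im1,E1=snap("wrist","pics/w1.png")
for t in["shaft","roller","rest"]: print(t,[(np.round(d["bbox"]).tolist(),round(d["confidence"],2)) for d in bot.search_frame("wrist",t)][:3])
bot.move_pose([f[0]+.04,f[1],.32],q)
im2,E2=snap("wrist","pics/w2.png")
for t in["fixture","stop","handle"]: print(t,[(np.round(d["bbox"]).tolist(),round(d["confidence"],2)) for d in bot.search_frame("wrist",t)][:3])
print(bot.read_clock(),bot.read_joint_positions())
E
```

```text
shaft [[0.618, -0.222, 0.045], [0.422, -0.197, 0.045]]
roller [[0.568, -0.291, 0.045], [0.445, -0.273, 0.045]]
base corners [[0.471, -0.014, 0.015], [0.563, -0.016, 0.015], [0.482, 0.23, 0.015]]
[ 0.51920879 -0.20939493  0.045     ] [0.51766938 0.10713473 0.05      ]
shaft [([236.0, 294.0, 115.0, 28.0], 0.7), ([234.0, 109.0, 48.0, 146.0], 0.67), ([419.0, 222.0, 25.0, 75.0], 0.61)]
roller [([294.0, 150.0, 32.0, 86.0], 0.72)]
rest [([226.0, 119.0, 112.0, 121.0], 0.92)]
fixture [([216.0, 1.0, 4.0, 58.0], 0.45), ([166.0, 134.0, 84.0, 24.0], 0.44)]
stop [([144.0, 154.0, 64.0, 47.0], 0.55)]
handle [([159.0, 136.0, 92.0, 28.0], 0.72)]
8.2083 [ 5.97334456e-02  3.20313851e-01  2.51229601e-02  1.27561142e+00
  3.79873680e-05 -3.08175048e+00]
```

View pics/w1.png

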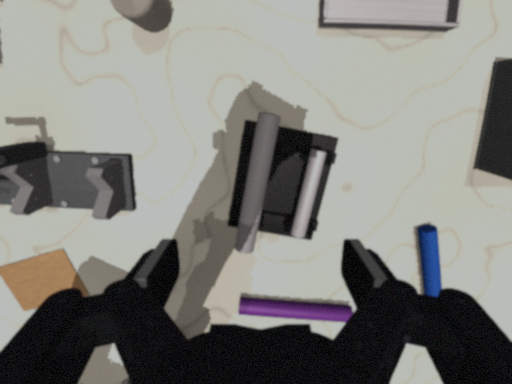

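View pics/w2.png

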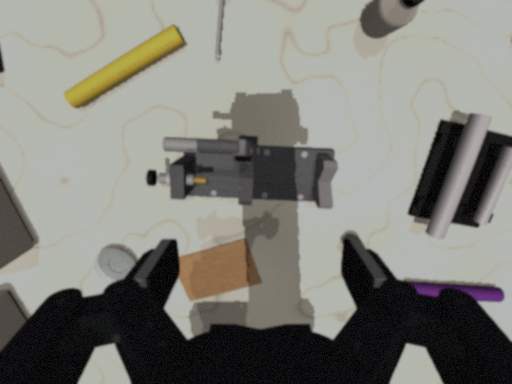

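w1: the tube runs (268,113)–(245,250) in the rest. w2: the cradle base spans (170,140)–(335,205), with the brass plunger at (205,181) and the raised handle bar at (165–240,145). I'll overlay the model on zoomed crops to refine the pose.

```bash
cat > ov.py <<'E'
from h import *
def model(): # cradle frame
    P=[(x,y,.015) for x in(-.045,.045) for y in(-.08,.165)]
    for y in(-.07,-.05,.05,.07): P+=[(-.028,y,.077),(.028,y,.077)]
    P+=[(0,y,.049) for y in(-.07,-.05)]
    P+=[(0,.145,.09),(0,.165,.09)]
    return np.array(P)
def cw(P,x,y,yaw):
    P=np.atleast_2d(np.array(P,float));c,s=np.cos(yaw),np.sin(yaw)
    return np.c_[x+c*P[:,0]-s*P[:,1],y+s*P[:,0]+c*P[:,1],P[:,2]]
E
python3 - <<'E'
from ov import *
est=(0.521,0.065,-0.035)
out=np.zeros((600,800,3),np.uint8)
def crop(fn,x0,y0,x1,y1,s,oy):
    im=cv2.imread(fn);E=np.load(fn+".npy")
    c=cv2.resize(im[y0:y1,x0:x1],None,fx=s,fy=s,interpolation=cv2.INTER_CUBIC)
    c=np.clip(c.astype(float)*1.5,0,255).astype(np.uint8)
    for p in proj("wrist",cw(model(),*est),E):
        q=((p-[x0,y0]+.5)*s).astype(int); cv2.circle(c,tuple(map(int,q)),3,(0,255,0),1)
    for k in range((x0//20+1)*20,x1,20): cv2.putText(c,str(k),(int((k-x0)*s),8),0,.3,(0,0,255),1); cv2.line(c,(int((k-x0+.5)*s),8),(int((k-x0+.5)*s),14),(0,0,255),1)
    for k in range((y0//20+1)*20,y1,20): cv2.putText(c,str(k),(0,int((k-y0)*s)),0,.3,(0,0,255),1)
    h,w=c.shape[:2]; out[oy:oy+h,:w]=c[:, :800][:600-oy]
crop("pics/w2.png",140,125,350,215,3.7,0)
crop("pics/w1.png",0,100,345,255,1.7,336)
cv2.imwrite("pics/ov1.png",out)
E=np.load("pics/w1.png.npy")
a=unproj("wrist",[[268,114],[245,250]],.045,E);print(a.round(4),np.linalg.norm(a[1]-a[0]))
b=unproj("wrist",[[318,151],[300,235]],.045,E);print(b.round(4),np.linalg.norm(b[1]-b[0]))
E=np.load("pics/w2.png.npy")
a=unproj("wrist",[[480,117],[436,236]],.045,E);print(a.round(4),np.linalg.norm(a[1]-a[0]))
E
```

```text
[[ 0.6211 -0.2209  0.045 ]
 [ 0.422  -0.1875  0.045 ]] 0.2018861276135757
[[ 0.5725 -0.2891  0.045 ]
 [ 0.447  -0.2698  0.045 ]] 0.1269805174283078
[[ 0.6183 -0.2232  0.045 ]
 [ 0.4224 -0.19    0.045 ]] 0.19870981991359501
```

View pics/ov1.png

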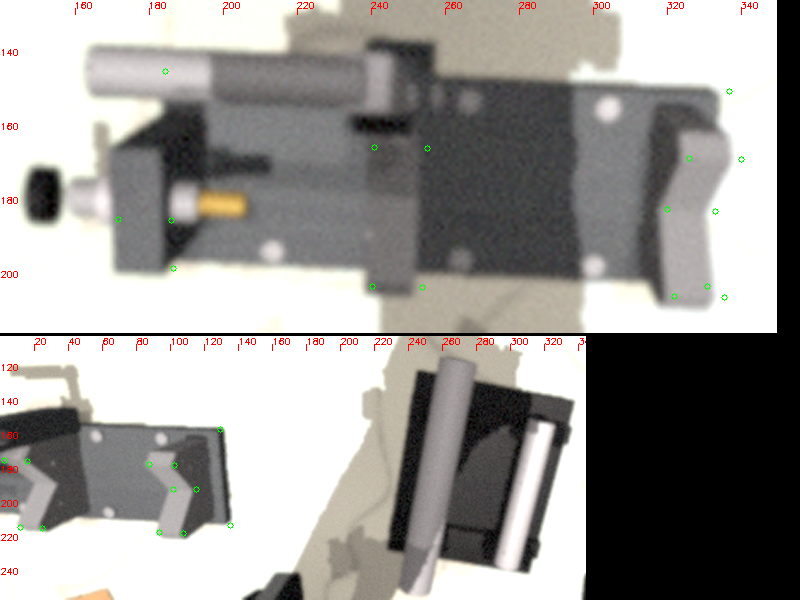

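```bash
cat > fit.py <<'E'
from ov import *
from scipy.optimize import least_squares
# (image, uv, z, axis, value|'W'sign)
A=lambda u,v:(140+u/3.7-.5,125+v/3.7-.5)
B=lambda u,v:(u/1.7-.5,100+(v-336)/1.7-.5)
obs=[("w2",A(210,262),.015,'x',-.045),("w2",A(640,280),.015,'x',-.045),("w2",A(440,78),.015,'x',.045),("w2",A(700,87),.015,'x',.045),("w2",A(718,120),.015,'y',-.08),
("w2",A(112,209),.09,'y',.165),("w2",A(163,209),.09,'y',.145),("w2",A(138,147),.09,'x','S'),("w2",A(138,272),.09,'x','-S'),
("w2",A(686,305),.077,'x','-W'),("w2",A(704,132),.077,'x','W'),("w2",A(390,292),.077,'x','-W'),
("w2",A(712,303),.077,'y',-.07),("w2",A(660,300),.077,'y',-.05),("w2",A(365,288),.077,'y',.07),("w2",A(415,288),.077,'y',.05),
("w1",B(222,428),.015,'x',.045),("w1",B(228,521),.015,'x',-.045),("w1",B(225,475),.015,'y',-.08),("w1",B(172,536),.077,'x','-W'),("w1",B(163,452),.077,'x','W')]
def fit(sel):
    o=[q for q in obs if q[0] in sel]
    P=np.array([unproj("wrist",[q[1]],q[2],np.load(f"pics/{q[0]}.png.npy"))[0] for q in o])
    def res(p):
        c,s=np.cos(p[2]),np.sin(p[2]);d=P[:,:2]-p[:2]
        X=c*d[:,0]+s*d[:,1];Y=-s*d[:,0]+c*d[:,1]
        v={'W':p[3],'-W':-p[3],'S':p[4],'-S':-p[4]}
        return np.array([(X[i] if q[3]=='x' else Y[i])-(v.get(q[4],q[4]) if isinstance(q[4],str) else q[4]) for i,q in enumerate(o)])
    r=least_squares(res,[.52,.065,-.03,.033,.02],loss='soft_l1',f_scale=.002)
    return r.x,(res(r.x)*1000).round(1)
if __name__=="__main__":
    for s in(("w1",),("w2",),("w1","w2")):
        x,r=fit(s);print(s,x.round(4),r.tolist())
E
python3 fit.py
python3 - <<'E'
from h import *
print("top base edges",unproj("top",[[239,212],[240,187]],.015).round(4).tolist())
# candidate pick/carry IK
for yaw in(np.pi/2-.165+0,):
    for k in(0,np.pi): print(bot.solve_ik([.52,-.206,.026],quat(toolR(yaw+k))))
for k in(0,np.pi): print(bot.solve_ik([.52,.05,.051],quat(toolR(-.03+k))),bot.solve_ik([.52,-.07,.06],quat(toolR(-.03+k))))
E
```

```text
('w1',) [ 0.5284  0.065  -0.0887  0.0344  0.02  ] [-1.6, 1.5, -0.0, 0.0, 0.0]
('w2',) [ 0.5238  0.0684 -0.0415  0.0343  0.0244] [0.2, -0.3, -1.9, -0.9, 0.5, -1.2, -0.5, -0.1, -0.1, 0.4, 1.6, 1.0, 1.1, 2.0, -0.8, -0.6]
('w1', 'w2') [ 0.5243  0.0681 -0.0383  0.0344  0.0243] [0.2, -1.0, -2.2, -1.6, 0.7, -0.9, -0.2, -0.1, -0.1, -0.2, 0.8, 0.9, 1.5, 2.4, -0.5, -0.2, -1.4, 1.7, -2.9, 1.3, 1.1]
top base edges [[0.4712, -0.0138, 0.015], [0.5631, -0.0159, 0.015]]
[-0.50915804  0.56083354 -0.41446499  0.5954978   0.         -0.34415804]
[-0.50915804  0.56083354 -0.41446499  0.5954978   0.          2.79743461]
[-0.04549983  0.47186179 -0.49483095  0.60410359  0.          1.5552965 ] [-0.27454832  0.46225304 -0.48082318  0.6277201   0.          1.32624801]
[-0.04549983  0.47186179 -0.49483095  0.60410359  0.         -1.58629615] [-0.27454832  0.46225304 -0.48082318  0.6277201   0.         -1.81534464]
```

```bash
cat >> ov.py <<'E'
CR=(.5240,.0681,-.040)
def cp(x,y,z): return cw([(x,y,z)],*CR)[0].tolist()
QP=quat(toolR(np.pi+CR[2]))
E
python3 - <<'E'
from ov import *
q=quat(toolR(-.168+np.pi/2))
bot.set_gripper(.7)
bot.move_pose([.521,-.205,.12],q)
print(bot.move_linear([.521,-.205,.0265],.12,until_force=8))
bot.set_gripper(0,40); w=bot.read_gripper_width()
print("w",w,w*85,bot.read_finger_force(),bot.read_position())
f0=bot.read_ft_force()
bot.move_linear([.521,-.205,.18],.15)
print("dF",bot.read_ft_force()-np.array(f0),bot.read_moment(),bot.read_gripper_width())
bot.move_linear([.522,-.17,.18],.15,rotation=QP)
bot.move_linear(cp(0,-.022,.16),.2)
im,E=snap("wrist","pics/w3.png")
im,E=snap("top","pics/t3.png")
print(bot.read_clock(),bot.read_joint_positions())
a=cv2.imread("pics/w3.png");b=cv2.resize(cv2.imread("pics/t3.png")[130:240,140:340],None,fx=1.4,fy=1.4)
o=np.zeros((384,800,3),np.uint8);o[:,:512]=a;o[:b.shape[0],515:515+b.shape[1]]=b;cv2.imwrite("pics/v3.png",o)
E
```

```text
False
w 0.3414231987262216 29.020971891728838 39.04197871685028 [ 0.52193842 -0.20358214  0.02759078]
dF [-0.60144435 -5.08332114 -6.81479215] [0.01739924 0.02805946 0.02045178] 0.33487863336751383
16.5917 [-5.43521302e-02  3.41029679e-01 -3.65817120e-01  8.63728644e-01
 -2.95483941e-04 -1.58363296e+00]
```

View pics/v3.png

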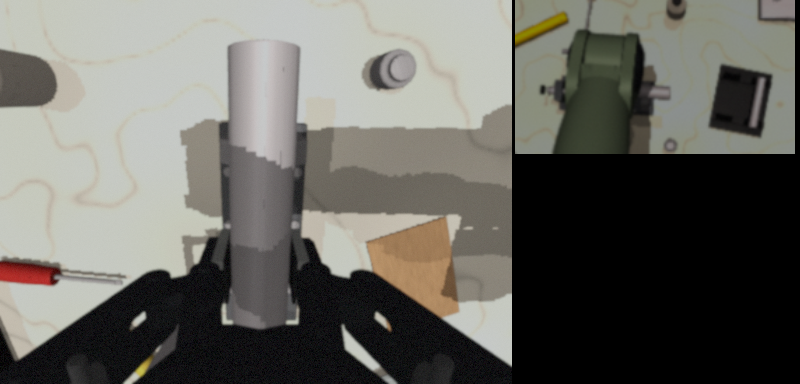

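w3: the tube is held level at cols 228–300 (centre 264), and the cradle base below it is centred at about 263, so they are lined up. Lowering now.

```bash
python3 - <<'E'
from ov import *
E=np.load("pics/w3.png.npy")
e=unproj("wrist",[[264,42],[264,323]],[.194,.194],E);d=e[:,:2]-CR[:2];c,s=np.cos(CR[2]),np.sin(CR[2])
print("tube top end in cradle",(c*d[:,0]+s*d[:,1]).round(4),(-s*d[:,0]+c*d[:,1]).round(4))
bot.move_linear(cp(0,-.022,.064),.08)
print(bot.read_position(),bot.read_ft_force())
h=bot.move_linear(cp(0,-.022,.048),.012,until_force=2.5)
print(h,bot.read_position(),bot.read_ft_force(),bot.read_moment(),bot.read_clock())
E
```

```text
tube top end in cradle [-0.0013 -0.0017] [-0.1192  0.0029]
[0.52366114 0.04611161 0.06454944] [-0.07539093 -0.11184882 -3.13769249]
True [0.52197052 0.04621803 0.05381975] [ 0.44201343  0.524576   -1.87054041] [0.06786818 0.09775383 0.0521001 ] 18.7667
```

```bash
python3 - <<'E'
from ov import *
p=bot.read_position()
h=bot.move_linear([p[0],p[1],p[2]-.004],.01,until_force=2.5)
print(h,bot.read_position(),bot.read_ft_force(),bot.read_moment())
bot.set_gripper(.4); print(bot.read_ft_force());bot.set_gripper(.75)
p=bot.read_position();print(p,bot.read_ft_force())
bot.move_linear(cp(0,-.03,.20),.15)
im,E=snap("wrist","pics/w4.png");snap("scene","pics/s4.png")
print([(np.round(d["bbox"]).tolist(),round(d["confidence"],2)) for d in bot.search_frame("wrist","shaft")][:3],bot.read_clock())
a=cv2.imread("pics/w4.png");b=cv2.resize(cv2.imread("pics/s4.png")[110:220,255:375],None,fx=2.4,fy=2.4,interpolation=cv2.INTER_CUBIC)
for p in proj("wrist",cw([(0,-.122,.07),(-.015,-.122,.07),(.015,-.122,.07),(0,-.122,.085)],*CR),E): cv2.circle(a,tuple(int(round(v)) for v in p),2,(0,255,0),1)
o=np.zeros((384,800,3),np.uint8);o[:,:512]=a;o[:b.shape[0],512:512+b.shape[1]]=b;cv2.imwrite("pics/v4.png",o)
E
```

```text
True [0.52096441 0.04631383 0.05266471] [1.80057974 0.45836113 1.70664634] [ 0.0717836  -0.16021794  0.1084616 ]
[-0.04001973 -0.18211852 -0.24806043]
[0.52067658 0.04630269 0.05251888] [0.78522691 0.23697986 0.30864919]
[([134.0, 330.0, 15.0, 27.0], 0.71), ([244.0, 90.0, 32.0, 196.0], 0.59)] 20.8917
```

View pics/v4.png

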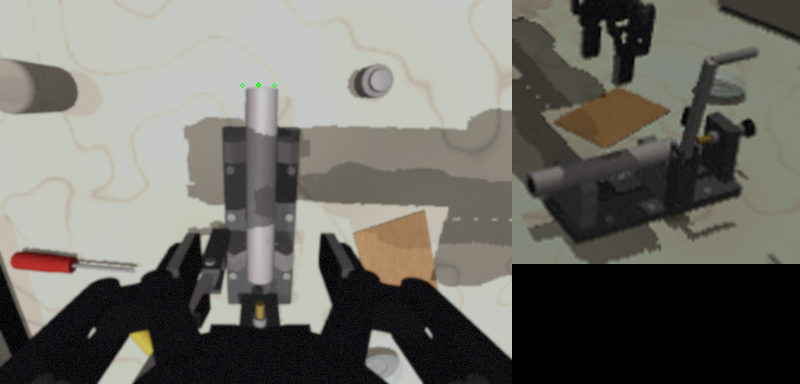

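The tube is seated in both Vs (scene inset). In the wrist view its -y end is at (261,88) and its +y end at about (260,284), with the plunger tip at about (260,303). Next I push from the -y end.

```bash
sed -i 's/^CR=.*/CR=(.5215,.0681,-.040)/' ov.py
python3 - <<'E'
from ov import *
E=np.load("pics/w4.png.npy")
e=unproj("wrist",[[261,87],[260,284],[260,303]],[.085,.085,.075],E);d=e[:,:2]-CR[:2];c,s=np.cos(CR[2]),np.sin(CR[2])
X,Y=(c*d[:,0]+s*d[:,1]),(-s*d[:,0]+c*d[:,1]);print(X.round(4),Y.round(4),"len",Y[1]-Y[0],"gap",Y[2]-Y[1])
n=np.array([-s,c])
bot.move_linear(cp(0,-.16,.20),.2)
bot.set_gripper(0,20)
bot.move_linear(cp(0,-.16,.057),.15)
bot.wait(.2)
F=lambda: float(np.array(bot.read_ft_force())[:2]@n)
yc=lambda: float((np.array(bot.read_position())[:2]-CR[:2])@n)
print("f0",[round(F(),2) for _ in range(4)],yc())
h=bot.move_linear(cp(0,-.115,.057),.025,until_force=0.8)
print(h,"contact y",yc(),F(),bot.read_clock())
E
```

```text
[-0.0001  0.0008  0.0007] [-0.1194  0.0801  0.1132] len 0.1994512025843702 gap 0.033097391898297926
f0 [0.2, 0.2, 0.2, 0.2] -0.1601791338043086
True contact y -0.12921356542207627 0.21716159101533028 24.7833
```

```bash
cat >> ov.py <<'E'
_n=np.array([-np.sin(CR[2]),np.cos(CR[2])])
F=lambda: float(np.array(bot.read_ft_force())[:2]@_n)
yc=lambda: float((np.array(bot.read_position())[:2]-CR[:2])@_n)
E
python3 - <<'E'
from ov import *
y=yc(); 
for i in range(3):
    y+=.008; h=bot.move_linear(cp(0,y,.057),.03,until_force=9); print(h,round(yc(),4),round(F(),2))
    if h: break
for i in range(3):
    y+=.001; h=bot.move_linear(cp(0,y,.057),.01,until_force=4); print(h,round(yc(),4),round(F(),2))
print(bot.read_clock())
E
```

```text
False -0.1208 0.37
False -0.1128 -0.3
False -0.1047 0.14
False -0.1042 -0.26
False -0.1033 -2.08
False -0.1022 -2.05
26.8
```

```bash
python3 - <<'E'
from ov import *
y=yc(); t0=bot.read_clock()
for i in range(14):
    y+=.001; h=bot.move_linear(cp(0,y,.057),.01,until_force=3); f=F(); print(h,round(yc(),4),round(f,2))
    if f<-3.3 or h: break
print(bot.read_clock()-t0,bot.read_clock())
E
```

```text
False -0.1011 -0.75
False -0.1001 -1.76
False -0.0991 -1.63
False -0.0981 -1.79
False -0.0971 -2.03
False -0.0961 -0.54
False -0.0951 -1.37
False -0.0941 -0.12
False -0.0934 -1.92
False -0.0926 -5.32
2.5 29.3
```

```bash
python3 - <<'E'
from ov import *
y=yc()
for i in range(2):
    y+=.0006; h=bot.move_linear(cp(0,y,.057),.006,until_force=2.5); bot.wait(.1); print(h,round(yc(),4),round(F(),2))
E
```

```text
False -0.0922 -4.62
False -0.0916 -4.96
```

```bash
python3 - <<'E'
from ov import *
y=yc()
y+=.0005; h=bot.move_linear(cp(0,y,.057),.006,until_force=2.5); bot.wait(.1); print(h,round(yc(),4),round(F(),2))
bot.move_linear(cp(0,y-.008,.057),.02); print(yc(),F())
h=bot.move_linear(cp(0,y+.0005,.057),.01,until_force=.8); print(h,round(yc(),4),round(F(),2))
bot.move_linear(cp(0,y-.03,.057),.1)
bot.move_linear(cp(0,-.15,.22),.25)
# look at the handle from -y side, and again from another height
for i,(p) in enumerate([(0.02,-.01,.30),(0.02,-.01,.34)][:1]):
    bot.move_linear(cp(*p),.25); snap("wrist",f"pics/w5.png")
    print([(np.round(d["bbox"]).tolist(),round(d["confidence"],2)) for d in bot.search_frame("wrist","handle")][:3])
snap("scene","pics/s5.png")
print([(np.round(d["bbox"]).tolist(),round(d["confidence"],2)) for d in bot.search_frame("scene","handle")][:3],bot.read_clock(),bot.read_joint_positions())
a=cv2.imread("pics/w5.png");b=cv2.resize(cv2.imread("pics/s5.png")[115:205,265:361],None,fx=3,fy=3,interpolation=cv2.INTER_CUBIC)
o=np.zeros((384,800,3),np.uint8);o[:,:512]=a;o[:b.shape[0],512:512+b.shape[1]]=b;cv2.imwrite("pics/v5.png",o)
E
```

```text
False -0.0914 -5.94
-0.09881881975815324 0.7014913907738853
True -0.0933 -0.5
[([191.0, 217.0, 46.0, 56.0], 0.74)]
[] 33.7333 [-3.21683942e-02  2.86686874e-01 -7.39433887e-02  1.21988498e+00
 -2.20941288e-04 -1.56118005e+00]
```

View pics/v5.png

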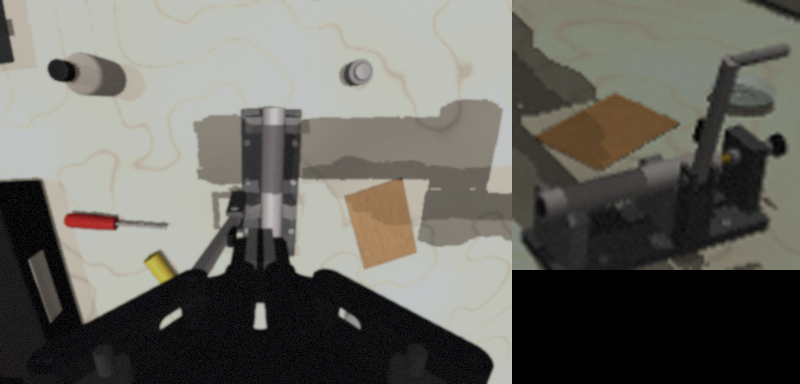

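The tube bears on the plunger, and the arm at (205,250) is still raised, leaning to +x. I'll fit the clamp angle from the pictures already taken.

```bash
python3 - <<'E'
from ov import *
E2=np.load("pics/w2.png.npy");S=np.load("pics/s5.png.npy");E1=np.load("pics/w1.png.npy");E4=np.load("pics/w4.png.npy");E5=np.load("pics/w5.png.npy")
print("obs w2 end (163.8,144.8) armside (~197-204,145); scene root(337,135.7) end(356,131.7); top bar ~(172-196,166)")
for th in(1.65,1.7,1.75,1.8,1.85):
    x,z=.05-.135*np.cos(th),.098+.135*np.sin(th)
    P=cw([(x,.066,z),(x,.122,z)],*CR)
    print(th,round(x,4),round(z,4),"w2",proj("wrist",P,E2).round(1).tolist(),"sc",proj("scene",P,S).round(1).tolist(),"top",proj("top",P,ext("top")).round(1).tolist(),"w5",proj("wrist",P,E5).round(0).tolist())
E
```

```text
obs w2 end (163.8,144.8) armside (~197-204,145); scene root(337,135.7) end(356,131.7); top bar ~(172-196,166)
1.65 0.0607 0.2326 w2 [[230.4, 163.7], [163.8, 161.3]] sc [[336.8, 131.8], [353.4, 128.0]] top [[190.7, 171.0], [172.5, 169.9]] w5 [[212.0, 286.0], [215.0, 335.0]]
1.7 0.0674 0.2319 w2 [[230.5, 155.6], [163.6, 153.2]] sc [[338.2, 133.1], [354.9, 129.3]] top [[190.9, 168.8], [172.7, 167.8]] w5 [[204.0, 285.0], [208.0, 335.0]]
1.75 0.0741 0.2308 w2 [[230.8, 147.5], [163.6, 145.1]] sc [[339.6, 134.5], [356.3, 130.6]] top [[191.1, 166.8], [172.9, 165.8]] w5 [[197.0, 284.0], [201.0, 334.0]]
1.8 0.0807 0.2295 w2 [[231.0, 139.3], [163.7, 136.9]] sc [[341.1, 136.0], [357.8, 132.1]] top [[191.3, 164.7], [173.2, 163.7]] w5 [[190.0, 283.0], [195.0, 333.0]]
1.85 0.0872 0.2278 w2 [[231.3, 131.1], [163.9, 128.7]] sc [[342.4, 137.6], [359.2, 133.7]] top [[191.5, 162.7], [173.4, 161.7]] w5 [[183.0, 282.0], [188.0, 331.0]]
```

```bash
python3 - <<'E'
from ov import *
bot.move_linear(cp(.0745,.098,.29),.2)
bot.set_gripper(.6)
print(bot.move_linear(cp(.0745,.098,.2307-bot.grip_depth),.08,until_force=8),bot.read_position())
f0=np.array(bot.read_ft_force())
bot.set_gripper(0,20)
print(bot.read_gripper_width()*85,bot.read_finger_force(),bot.read_position(),bot.read_ft_force()-f0,bot.read_clock())
for th in(1.65,1.5):
    x,z=.05-.135*np.cos(th),.098+.135*np.sin(th)
    h=bot.move_linear(cp(x,.098,z-bot.grip_depth),.06,until_force=20); print(th,h,(np.array(bot.read_ft_force())-f0).round(1),bot.read_gripper_width()*85)
    if h: break
print(bot.read_clock())
E
```

```text
False [0.60027588 0.16312615 0.21263927]
10.807953460755856 20.23830235004425 [0.60015427 0.16307454 0.21245355] [ 1.09653737 -0.1989504   1.33885167] 36.5917
1.65 False [ 1.4 -0.5  5.2] 11.050911286366867
1.5 False [ 0.2  1.8 -0.1] 10.815303047078235
37.4583
```

```bash
python3 - <<'E'
from ov import *
for th in(1.35,1.2,1.05,.9,.75,.6,.48,.36,.26,.18):
    x,z=.05-.135*np.cos(th),.098+.135*np.sin(th)
    h=bot.move_linear(cp(x,.098,z-bot.grip_depth),.08,until_force=18); print(th,h,np.round(bot.read_ft_force(),1),round(bot.read_gripper_width()*85,1))
    if h: break
print(bot.read_clock(),bot.read_position())
E
```

```text
1.35 False [ 0.5  3.5 -0.4] 11.2
1.2 False [0.2 5.1 0.2] 11.4
1.05 False [-0.1  5.3 -1.3] 11.3
0.9 False [ 0.5  5.1 -3.5] 11.3
0.75 False [ 1.5  5.1 -2.9] 11.2
0.6 False [ 1.2  4.4 -2.9] 10.8
0.48 False [ 3.4  5.  -2.8] 11.2
0.36 False [ 3.7  4.8 -2. ] 11.1
0.26 False [ 4.2  3.8 -2.6] 11.2
0.18 False [ 3.8  3.9 -2.5] 11.3
41.1583 [0.44329115 0.16911904 0.10268158]
```

```bash
python3 - <<'E'
from ov import *
for th in(.12,.06,.02,-.02,-.05):
    x,z=.05-.135*np.cos(th),.098+.135*np.sin(th)
    h=bot.move_linear(cp(x,.098,z-bot.grip_depth),.015,until_force=2.0); print(th,h,np.round(bot.read_ft_force(),1),np.round(bot.read_position(),4))
    if h: break
print(bot.read_clock())
snap("scene","pics/s6.png")
cv2.imwrite("pics/v6.png",cv2.resize(cv2.imread("pics/s6.png")[100:230,245:385],None,fx=4,fy=4,interpolation=cv2.INTER_CUBIC))
E
```

```text
0.12 False [ 5.2  3.1 -1.6] [0.4423 0.1692 0.0953]
0.06 False [ 5.6  3.3 -2.4] [0.4417 0.1692 0.0873]
0.02 True [ 1.  -0.3 -1.9] [0.4417 0.1693 0.0855]
42.7833
```

View pics/v6.png

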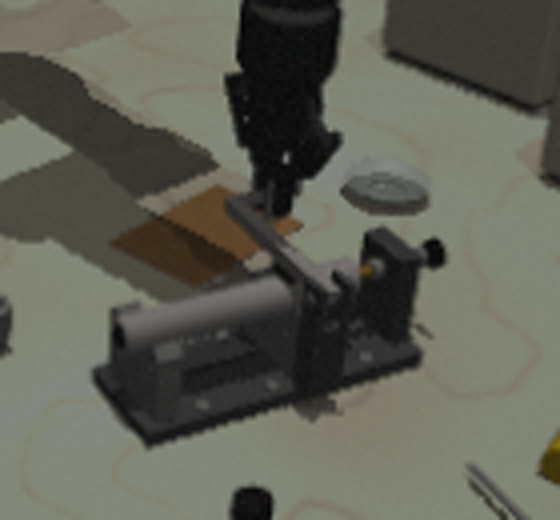

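The arm is nearly level over the tube. Continuing to contact, watching Fz.

```bash
python3 - <<'E'
from ov import *
p=np.array(bot.read_position())
for i in range(10):
    p[2]-=.0012
    h=bot.move_linear(p.tolist(),.012,until_force=3); f=np.round(bot.read_ft_force(),2); print(h,f,np.round(bot.read_position(),4))
    if f[2]>.8: break
print(bot.read_clock())
E
```

```text
False [ 1.17  1.22 -1.99] [0.4417 0.1693 0.0843]
False [ 0.92  0.29 -1.48] [0.4416 0.1693 0.083 ]
False [ 1.28  0.87 -1.76] [0.4417 0.1693 0.0819]
False [0.39 0.26 1.21] [0.4417 0.1693 0.081 ]
43.9667
```

```bash
python3 - <<'E'
from ov import *
bot.set_gripper(.3); bot.set_gripper(.6); print(bot.read_ft_force())
p=np.array(bot.read_position())
bot.move_linear((p+[0,0,.12]).tolist(),.12)
bot.move_linear(cp(-.03,-.06,.27),.25)
im,E=snap("wrist","pics/w7.png");snap("scene","pics/s7.png")
print(bot.read_clock())
a=cv2.imread("pics/w7.png")[40:350,130:390];a=cv2.resize(a,None,fx=1.6,fy=1.6);b=cv2.resize(cv2.imread("pics/s7.png")[110:220,260:370],None,fx=3.4,fy=3.4,interpolation=cv2.INTER_CUBIC)
o=np.zeros((500,800,3),np.uint8);o[:a.shape[0],:a.shape[1]]=a;o[:b.shape[0],420:420+b.shape[1]]=b;cv2.imwrite("pics/v7.png",np.clip(o*1.4,0,255).astype(np.uint8))
E
```

```text
[ 0.07441202 -0.45313867  0.62938308]
46.75
```

View pics/v7.png

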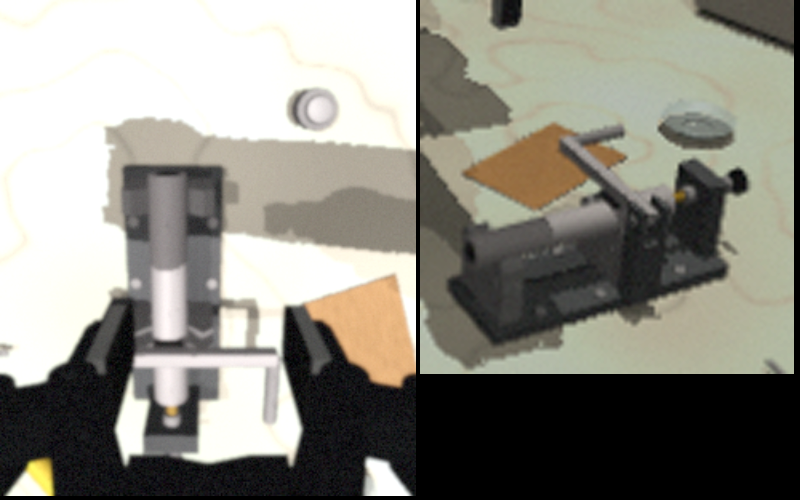

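```bash
python3 -c "
from cell import bot
print(bot.close_job())"
```

```text
the job is handed in; nothing more can be done
None
```

I handed the job in after about 47 s of robot time. The tube lies in both Vs against the plunger with the hold-down arm level on it; I pushed the plunger in about 2.4 mm (est. from force), and the tube sprang back about 1.7 mm on release, leaving about 0.5–0.7 mm; I did not re-measure after clamping.

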